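# Hook the paint tray out from under the drying rack

### The arm

A 7-joint arm with a two-finger parallel gripper is mounted at the origin on the work surface. World frame = base frame: x ahead of the robot, y to its left, z up, the work surface at z = 0. Lengths are in m, angles in rad, forces in N, time in s.
With the tool pointing down it reaches from about 0.35 to 0.9 m from the base axis. Payload 8.1 kg.
Tool frame: the origin (TCP) lies at the very end of the fingers, on their centre line; the grasp point (between the pads) lies 19 mm behind it; z points along the fingers, y is the line along which they close (so a half turn about z gives the same grasp; the last joint's range is limited). The gripper opens to 92 mm and grips with 3 to 60 N. Pads are 19 mm wide; open, the fingers measure 130 mm over their backs; the gripper's body (75 mm by 190 mm) begins 47 mm behind the grasp point.
Start: joints at [-1.21, 0.434, 0.025, 1.573, -0.012, 1.134, -0.075], TCP at [0.28, 0.559, 0.227] pointing down, gripper open.
Joint ranges: [-2.62, 2.62], [-0.44, 2.09], [-1.27, 1.32], [0.08, 2.57], [-1.32, 4.46], [0.12, 2], [-2.74, 2.74]. Speed limits (rad/s): [2.22, 2.22, 3.01, 3.01, 3.14, 3.14, 3.14].

### API

Orientations are given as a rotation vector (axis times angle).
In Python, from cell import arm gives the robot as it stands.
- The arm moves only by the tool jog_arm, never from a script. Its argument "rows" is a list of rows, each a list of 3 entries, a list of its own where there are three numbers: the shift along the world's x, y, z in cm, then the turn, a rotation vector about the world's x, y, z in degrees, then the opening, from 0 (shut) to 1 (fully open). A call has 1 to 8 rows; each row is the pose to reach, as a shift and turn from the pose commanded when the call began; what a row does not reach only later rows make up. A row lasts 1/8 s, in which the tool goes at most 62.5 mm and 10.7 degrees, less where a joint would pass 70% of its speed; a pose out of reach is approached as far as the arm can. A call with a gripper value outside its range is refused whole. The fingers move at their own pace and stop on an object; "newtons" is the grip in N (left out, the last holds). Time passes only in rows, so rows that repeat a pose let the fingers close. It gives the time, the measured TCP pose, the force, the opening and the grip force at its end, in the units of the state.
- arm.observe(): the state, without advancing time (a new reading comes with each control period).
- arm.get_image(name): name is "side" or "top" or "wrist"; returns a dict with "img" (420x560x3 uint8, red, green, blue), "depth" (420x560 float32, m along the optical axis (not along the pixel's ray), 0 where there is no reading), "fx", "fy", "cx", "cy" (pixels), "rvec" (rotation vector, rad) and "tvec" (3), from world to camera coordinates, as OpenCV has them; the wrist camera has in their place "mount" (4x4, takes a point from camera to tool coordinates, whose origin is the TCP and whose axes are the flange's). Camera axes: x right, y down, z forward; pixel columns grow to the right and rows downward; lengths in m; the calibration is good to about 2 mm. A picture is of the moment at which its call begins: read the wrist's pose just before it.
- arm.sign_off(): hands the job in; it is judged then, once.
The state is a dict: "clock": time; "joints": joint angles; "dq": joint speeds; "joint_efforts": joint torques, N m; "position": TCP position; "ee_rot": TCP orientation; "force": force on the tool from outside, world axes, zero at the start; "ft_torque": the same for the moment, N m; "width": opening from 0.0 (shut) to 1.0 (fully open); "gripper_force": force on a finger pad.
Only numpy, scipy, OpenCV 4.12 (cv2) and the standard library are available. Lean on these libraries where they do the work, as an engineer would, in place of code of your own. Each camera call takes 0.05 s, during which the arm holds its last target. There are 200 camera calls.

### The job

The paint tray has been pushed too far under the wire drying rack: draw the pull hook out of its plastic case by its head, set it down on the desk, and take it again by its wooden handle. With the hook alone, reach under the rack, hook the blade over the tray's front lip and slide the tray gently and straight forward along the desk until its lip is about 4 cm in front of the rack. Leave the hook on the desk, clear of the tray, with both jars upright in the back of the tray and the other things on the desk undisturbed.

Things in the scene. Friction and masses are not known exactly. Their poses are not given: they have to be found in the camera images.
- rack: Fixed wire drying rack, 240 mm deep and wide, open on all sides, with a leg of 8 mm bar at each corner. Top wires at 108 mm above the desk, underside 104 mm (8 mm bars round the edge, 4 mm wires 40 mm apart between). Origin on the desk below the middle of its front edge; +x runs back into the rack, z up. Clay pieces on its back part rise 35 mm above the wires
- tray: Loose light grey plastic tray on the desk under the rack: 130 mm deep (x), 160 mm wide (y), 40 mm high, walls and floor 4 mm. A cross wall at its middle, 40 mm high, makes two compartments: the front one is empty, 59 mm deep inside; the jars stand in the back one. Origin at the centre of the underside, +x points to its back, z up. With jars 0.4 to 0.7 kg; slides with a few N
- tray_front (a point): Middle of the top edge of the tray's front wall, 40 mm above the desk, on the wall's outer face; same axes as the tray. The wall is 4 mm thick; along its top runs a lip 6 mm high that stands 5 mm out to the front
- jar1_mid (a point): Centre of a paint jar, 44 mm in diameter, 62 mm high, loose in the back compartment of the tray; z is its own upright axis
- jar2_mid (a point): Centre of the second paint jar, the same as the first
- case: Fixed milky-clear plastic case that covers the hook's handle: a sleeve 130 mm long (x), 60 mm wide (y), 62 mm high, 4 mm walls and roof, both ends open, no floor. Origin on the desk below its centre; the hook's head stands out of its -x end
- hook_mid (a point): Centre of the loose pull hook, 200 mm long, 0.15 kg; +x points from handle to head, z up. Steel shank 14 mm wide, 16 mm high; its rear 80 mm is a wooden handle 18 mm wide, 20 mm high. A wooden foot fills the last 10 mm of the tail, 36 mm wide, 20 mm down. Standing on blade and foot, this point is 30 mm above the desk, half-way up the bar. In the case, about 75 mm of the head end stands out
- hook_lip (a point): Middle of the lower edge of the hook's blade, 97.5 mm ahead of and 30 mm below hook_mid, same axes. The blade is the turned-down head: steel, 5 mm thick, 36 mm wide, reaching 22 mm below the shank
- tape_mid (a point): Centre of a loose roll of tape lying flat, 96 mm in diameter, 45 mm high; leave alone
- polish_mid (a point): Centre of a loose nail varnish bottle, 36 mm in diameter, 85 mm high; leave alone
- pot_mid (a point): Centre of a loose white paint pot, 70 mm in diameter, 80 mm high; leave alone
Mind the look-alikes: they are no part of the job. What is shaped like the part that bears hook_mid but black is not meant.

How it is judged:
By the outcome, as a careful person would: the job done as asked, in the order asked, and still so for the second after the job is handed in, with the robot touching nothing.
It also fails if it takes over 59 s, if anything falls off the work surface, if the arm or the gripper's body presses on something with over 40 N, if the wrist force passes 120 N, or if a joint passes its speed limit or range.

## Working session

There is one attempt and no reset: what is moved stays moved. The work goes in short steps, Python scripts to look and compute and a tool call to move; the robot and the scene stay as the last step left them, time stands still between calls to the robot, and variables do not carry over. Pictures are saved under pics/ and viewed, at most 12 in all, crops included, and the job is handed in when it is done.

Besides the shell and the picture viewer there is one more tool, called after ">>>" by a JSON object that holds its "api" and its "payload". jog_arm: Moves the arm, as the interface text tells. Its arguments: {"type":"object","properties":{"rows":{"type":"array","items":{"type":"array"}},"newtons":{"type":"number"}},"required":["rows"]}

```bash
mkdir -p pics; cat > h.py <<'E'
import numpy as np, cv2
from cell import arm
from scipy.spatial.transform import Rotation as R
def grab(n,save=None):
    s=arm.observe(); d=arm.get_image(n)
    if 'rvec' in d:
        Rm=cv2.Rodrigues(np.array(d['rvec'],float))[0]; t=np.array(d['tvec'],float).ravel()
        d['Rwc']=Rm.T; d['o']=-Rm.T@t
    else:
        T=np.eye(4); T[:3,:3]=R.from_rotvec(s['ee_rot']).as_matrix(); T[:3,3]=s['position']
        T=T@np.array(d['mount']); d['Rwc']=T[:3,:3]; d['o']=T[:3,3]
    if save: cv2.imwrite('pics/'+save,d['img'][:,:,::-1])
    return d
def ray(d,u,v): return d['Rwc']@np.array([(u-d['cx'])/d['fx'],(v-d['cy'])/d['fy'],1.])
def onz(d,u,v,z):
    r=ray(d,u,v); return d['o']+r*(z-d['o'][2])/r[2]
def dep(d,u,v): return d['o']+ray(d,u,v)*d['depth'][int(v),int(u)]
def cloud(d):
    v,u=np.mgrid[0:420,0:560]; Z=d['depth']
    c=np.stack([(u-d['cx'])/d['fx']*Z,(v-d['cy'])/d['fy']*Z,Z],-1)
    return c@d['Rwc'].T+d['o']
E
python3 - <<'E'
from h import *
a=grab('top','top.png'); b=grab('side','side.png')
np.savez('s.npz',top=cloud(a),side=cloud(b))
s=arm.observe(); print(s); print(a['o'],b['o'])
E
```

```text
{'clock': 0.1, 'joints': array([-1.20962624,  0.43511436,  0.02502372,  1.57399103, -0.01158431,
        1.13398425, -0.07507983]), 'dq': array([ 0.00129231, -0.00070567, -0.00012521, -0.00252032,  0.00092708,
       -0.00073565, -0.00051119]), 'joint_efforts': array([ 3.52678246e-03, -6.69128251e+01,  9.87929665e-01, -3.15147436e+01,
       -6.05868339e-02,  3.72576539e-02,  3.35750065e-05]), 'position': array([0.2794563 , 0.55854855, 0.22605406]), 'ee_rot': array([-7.22075987e-01, -3.05732463e+00,  2.11037916e-03]), 'force': array([-0.3403564 ,  1.23699933, -0.13929318]), 'ft_torque': array([-0.01201651,  0.01953739,  0.02893934]), 'gripper_force': 0.0, 'width': 1.0001690744774856}
[0.45434881 0.0388674  1.654233  ] [ 0.50912991 -1.06355654  0.94645128]
```

View pics/top.png

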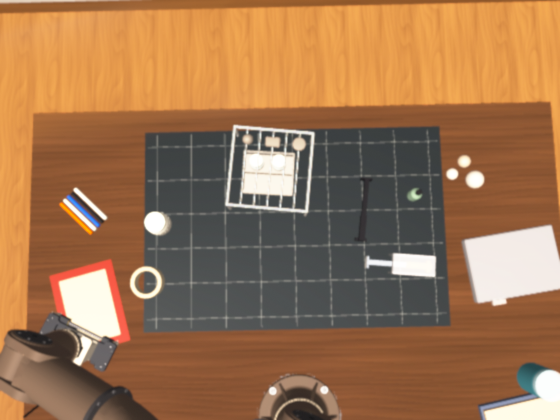

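View pics/side.png

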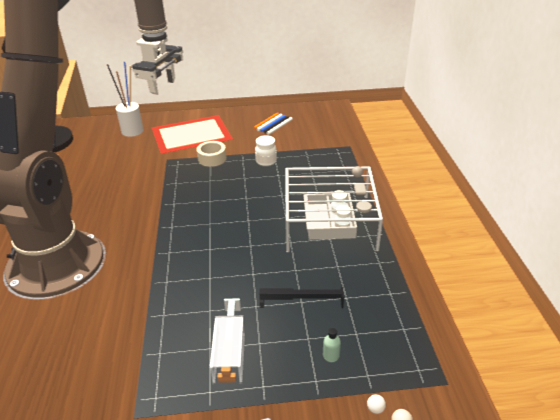

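Top view: the rack corners are at (234,127), (313,132), (307,212) and (227,205), with the tray at about (269,174) and the jars at (257,161) and (279,162). The milky case is at (413,265) with a steel head at (368,262). There are two hook candidates. The black one at (363,210) is the look-alike, and the steel one with a wooden tail in the case at (380,263) fits the description.

```bash
python3 - <<'E'
from h import *
a=grab('top'); b=grab('side')
ca,cb=cloud(a),cloud(b)
crop=lambda d,x,y,w,h,s:cv2.resize(d['img'][y:y+h,x:x+w,::-1],(w*s,h*s),interpolation=cv2.INTER_CUBIC)
A=crop(a,345,240,100,50,4);B=crop(b,190,280,100,110,4);C=crop(a,215,115,110,110,3)
im=np.zeros((560,800,3),np.uint8)
im[:200,:400]=A; im[200:530,:330]=C; im[:440,400:]=B
cv2.imwrite('pics/crop.png',im)
print('rack', [onz(a,*p,.108).round(3) for p in [(234,127),(313,132),(307,212),(227,205)]])
print('black',[onz(a,*p,.038).round(3) for p in [(367,180),(360,240)]])
# cloud-based: region near head/case, top
P=ca[240:290,345:445].reshape(-1,3)
m=(P[:,2]>.02)&(P[:,2]<.12); Q=P[m]; print('pts',len(Q))
case=Q[Q[:,2]>.05]; print('case rect',cv2.minAreaRect(case[:,:2].astype(np.float32)),np.median(case[:,2]))
sh=Q[(Q[:,2]<.047)&(Q[:,1]>case[:,1].max()+.005)]
print('shank rect',cv2.minAreaRect(sh[:,:2].astype(np.float32)),np.median(sh[:,2]),sh.min(0),sh.max(0))
for name,p,r in [('polish',(415,194),10),('pot',(157,223),16),('tape',(146,282),20)]:
    W=ca[p[1]-r:p[1]+r,p[0]-r:p[0]+r].reshape(-1,3); W=W[W[:,2]>.03]; print(name,cv2.minEnclosingCircle(W[:,:2].astype(np.float32)),W[:,2].max())
# tray top rim from side+top: points z in .03-.045 within rack
for n,c,sl in [('top',ca,(slice(120,220),slice(220,320))),('side',cb,(slice(160,250),slice(280,385)))]:
    W=c[sl].reshape(-1,3); t=W[(W[:,2]>.034)&(W[:,2]<.046)]; print(n,len(t),cv2.minAreaRect(t[:,:2].astype(np.float32)),np.percentile(t,[1,99],axis=0).round(3).tolist())
    j=W[(W[:,2]>.058)&(W[:,2]<.075)]; print('jars',len(j),np.percentile(j,[1,50,99],axis=0).round(3).tolist())
    k=W[(W[:,2]>.098)&(W[:,2]<.114)]; print('rack',cv2.minAreaRect(k[:,:2].astype(np.float32)))
E
```

```text
rack [array([0.881, 0.177, 0.108]), array([ 0.86 , -0.064,  0.108]), array([ 0.615, -0.039,  0.108]), array([0.642, 0.2  , 0.108])]
black [array([ 0.72 , -0.234,  0.038]), array([ 0.532, -0.205,  0.038])]
pts 1008
case rect ((0.45374247431755066, -0.3614712655544281), (0.13422784209251404, 0.0599680058658123), 84.79125213623047) 0.06192898527531976
shank rect ((0.49426472187042236, -0.24752549827098846), (0.09026670455932617, 0.06588053703308105), 11.160309791564941) 0.03739753861013706 [ 0.45083506 -0.28750505  0.02025917] [ 0.53244767 -0.20647236  0.04664396]
polish ((0.6739409565925598, -0.3808843493461609), 0.01806054078042507) 0.09038359416086283
pot ((0.5311160087585449, 0.24701634049415588), 0.22195398807525635) 1.6542329994802552
tape ((0.4341967701911926, 0.2719342112541199), 0.2340364009141922) 1.6542329994802552
top 324 ((0.7488632202148438, 0.06753411144018173), (0.2390211969614029, 0.24344822764396667), 84.11092376708984) [[0.68, -0.029, 0.034], [0.848, 0.157, 0.045]]
jars 235 [[0.643, -0.013, 0.059], [0.786, 0.061, 0.066], [0.873, 0.174, 0.074]]
rack ((0.7523385286331177, 0.06888945400714874), (0.24850119650363922, 0.2491496354341507), 83.5917739868164)
side 451 ((0.7498494386672974, 0.06967314332723618), (0.25078535079956055, 0.24604995548725128), 83.85546112060547) [[0.617, -0.065, 0.034], [0.882, 0.175, 0.045]]
jars 250 [[0.615, -0.066, 0.058], [0.782, 0.056, 0.065], [0.884, 0.176, 0.073]]
rack ((0.750009298324585, 0.06974299997091293), (0.2556449770927429, 0.24813486635684967), 83.54236602783203)
```

View pics/crop.png

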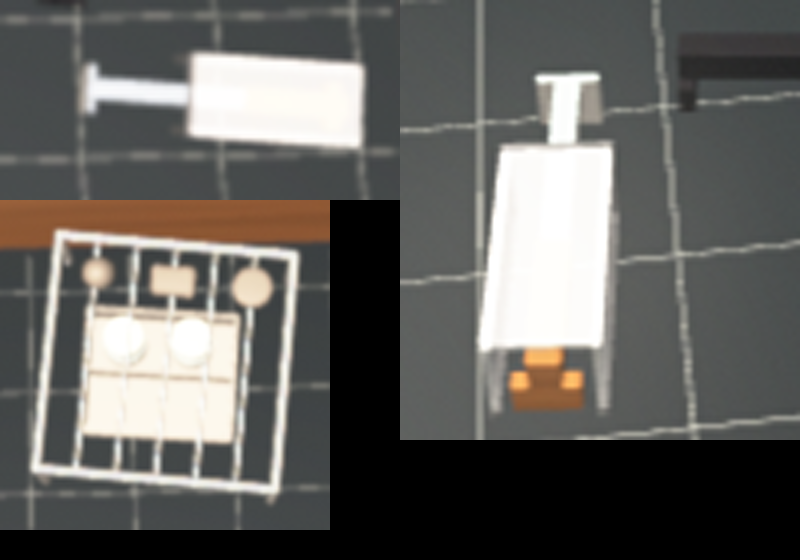

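The crop confirms it: the hook in the case has a steel head and wooden foot, and the black one is the decoy. The tray shows at crop (82,433), (234,442), (92,308) and (240,315). Next I'll work out the exact numbers for the tray and hook.

```bash
python3 - <<'E'
from h import *
a=grab('top')
f=lambda u,v:onz(a,215+u/3,115+(v-200)/3,.04)
FL,FR,BL,BR=[f(*p) for p in [(82,433),(234,442),(92,308),(240,315)]]
print('tray',FL.round(3),FR.round(3),BL.round(3),BR.round(3))
fm=(FL+FR)/2; c=(FL+FR+BL+BR)/4
e=FR-FL; print('front mid',fm,'yaw from front',np.degrees(np.arctan2(-(-e[0]),-e[1]))*-1, 'len',np.linalg.norm(e),np.linalg.norm(BL-FL))
e2=(BL+BR)/2-fm; print('yaw axis',np.degrees(np.arctan2(e2[1],e2[0])))
for n,p in [('jar',(257,161)),('jar',(279,162))]: print(n,onz(a,*p,.062).round(3))
print('pot',onz(a,157,223,.08),'tape',onz(a,146,282,.045))
# head: top crop scaled 4 origin 345,240
g=lambda u,v:onz(a,345+u/4,240+v/4,.038)
print('head end',g(82,88).round(4),'blade bounds',g(90,63).round(4),g(90,115).round(4),'shank at case',g(186,95).round(4))
E
```

```text
tray [0.688 0.159 0.04 ] [0.675 0.    0.04 ] [0.821 0.147 0.04 ] [ 0.81  -0.009  0.04 ]
front mid [0.68135297 0.07959729 0.04      ] yaw from front 4.640955559393402 len 0.1593485321856494 0.1336271047916484
yaw axis -4.642164917406755
jar [0.783 0.11  0.062]
jar [0.779 0.042 0.062]
pot [0.59432588 0.41700929 0.08      ] tape [0.41618964 0.45825693 0.045     ]
head end [ 0.4633 -0.2193  0.038 ] blade bounds [ 0.4824 -0.2263  0.038 ] [ 0.4424 -0.2247  0.038 ] shank at case [ 0.4562 -0.2995  0.038 ]
```

>>> {"api": "jog_arm", "payload": {"rows": [[[2,-8,4],[0,0,-9],0.45],[[5,-15,4],[0,0,-18],0.45],[[8,-22,4],[0,0,-27],0.45],[[10,-30,4],[0,0,-36],0.45],[[12,-38,4],[0,0,-45],0.45],[[14,-46,4],[0,0,-54],0.45],[[16,-55,3],[0,0,-63],0.45],[[18,-62,2],[0,0,-68.6],0.45]], "newtons": 25}}

```text
clock: 1.25
position: [0.4214, 0.0857, 0.2589]
ee_rot: [2.323, 2.114, 0.002]
force: [1.2, -0.2, -0.4]
width: 0.451
gripper_force: 0.0
```

>>> {"api": "jog_arm", "payload": {"rows": [[[1,-6,-1],[0,0,0],0.45],[[1.5,-12,-3],[0,0,0],0.45],[[2,-18,-5],[0,0,0],0.45],[[3,-24,-8],[0,0,0],0.45],[[3.5,-30,-11],[0,0,0],0.45],[[3.9,-34.3,-14],[0,0,0],0.45],[[3.9,-34.3,-14],[0,0,0],0.45],[[3.9,-34.3,-14],[0,0,0],0.45]]}}

```text
clock: 2.25
position: [0.4599, -0.2553, 0.1184]
ee_rot: [-2.32, -2.118, 0.0]
force: [-0.4, 0.1, 0.7]
width: 0.449
gripper_force: 0.0
```

```bash
python3 - <<'E'
from h import *
w=grab('wrist','w1.png'); s=arm.observe(); print(s['clock'],s['position'],s['ee_rot'],s['force'])
c=cloud(w).reshape(-1,3); m=(c[:,2]>.032)&(c[:,2]<.045)&(abs(c[:,0]-.46)<.03)&(c[:,1]>-.29)&(c[:,1]<-.2)
p=c[m]; print(len(p), p.min(0),p.max(0))
q=p[p[:,1]<-.235]; print('shank mid x',np.median(q,0), np.percentile(q[:,0],[2,98]))
E
```

```text
2.3 [ 0.46043473 -0.25449905  0.11882239] [-2.31826790e+00 -2.11972579e+00 -1.01487085e-03] [0.31127996 0.00210469 0.05855682]
2479 [ 0.44671128 -0.28998572  0.03201295] [ 0.48209086 -0.21940511  0.04053087]
shank mid x [ 0.46070586 -0.26157426  0.03796838] [0.45272972 0.46848174]
```

View pics/w1.png

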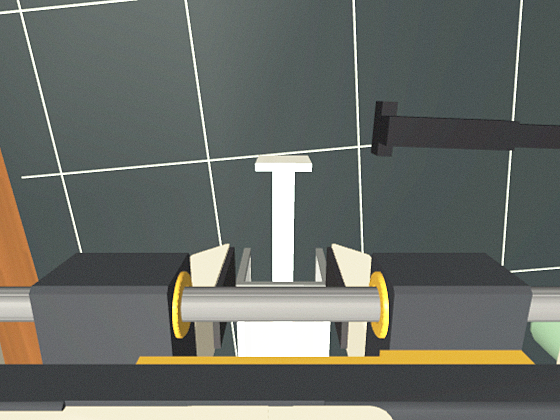

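The shank at (283,230) lies midway between the fingers, and the blade is at (283,163), clear of the pads. I'll descend and grip.

>>> {"api": "jog_arm", "payload": {"rows": [[[0,0,-4],[0,0,0],0.45],[[0,0,-8],[0,0,0],0.45],[[0,0,-10.2],[0,0,0],0.45],[[0,0,-10.2],[0,0,0],0.45],[[0,0,-10.2],[0,0,0],0.1],[[0,0,-10.2],[0,0,0],0.1],[[0,0,-10.2],[0,0,0],0.1],[[0,0,-10.2],[0,0,0],0.1]], "newtons": 40}}

```text
clock: 3.3
position: [0.4607, -0.2555, 0.0173]
ee_rot: [2.319, 2.118, 0.001]
force: [0.6, 1.0, 6.6]
width: 0.149
gripper_force: 40.0
```

>>> {"api": "jog_arm", "payload": {"rows": [[[0,0,0.6],[0,0,0],0.1],[[0.2,2.5,0.6],[0,0,0],0.1],[[0.5,5,0.6],[0,0,0],0.1],[[0.7,7.5,0.6],[0,0,0],0.1],[[0.9,10,0.6],[0,0,0],0.1],[[1.1,12.5,0.6],[0,0,0],0.1],[[1.4,15,0.6],[0,0,0],0.1],[[1.6,17.5,0.6],[0,0,0],0.1]]}}

```text
clock: 4.3
position: [0.4761, -0.0797, 0.0228]
ee_rot: [-2.32, -2.119, -0.0]
force: [0.6, -0.3, -1.8]
width: 0.148
gripper_force: 40.0
```

>>> {"api": "jog_arm", "payload": {"rows": [[[0,2,3],[0,0,-5],0.1],[[1,4,4],[0,0,-15],0.1],[[2,6,4],[0,0,-25],0.1],[[3,9,4],[0,0,-35],0.1],[[4,11,4],[0,0,-45],0.1],[[5,13,4],[0,0,-55],0.1],[[6,15,4],[0,0,-65],0.1],[[7,17,4],[0,0,-75],0.1]]}}

```text
clock: 5.3
position: [0.5462, 0.0904, 0.0628]
ee_rot: [-3.131, -0.26, 0.0]
force: [0.6, -0.0, -2.1]
width: 0.146
gripper_force: 40.0
```

>>> {"api": "jog_arm", "payload": {"rows": [[[0,0,0],[0,0,-8],0.1],[[0,0,0],[0,0,-15],0.1],[[0,0,0],[0,0,-15],0.1],[[0,0,0],[0,0,-15],0.1]]}}

```text
clock: 5.8
position: [0.546, 0.0895, 0.0626]
ee_rot: [3.139, -0.138, -0.0]
force: [-0.5, 0.3, -1.5]
width: 0.15
gripper_force: 40.0
```

```bash
python3 - <<'E'
from h import *
s=arm.observe(); print(s['clock'],s['position'],s['ee_rot'],s['joints'])
b=grab('side','side2.png'); cv2.imwrite('pics/side2.png',cv2.resize(b['img'][150:330,150:400,::-1],(750,540)))
E
```

```text
5.8 [0.54602982 0.08947211 0.06264138] [ 3.13853982e+00 -1.37784473e-01 -1.76935672e-04] [-0.93208918  0.74857934  1.04772172  1.97694428 -0.83034229  0.92514562
 -1.10430614]
```

View pics/side2.png

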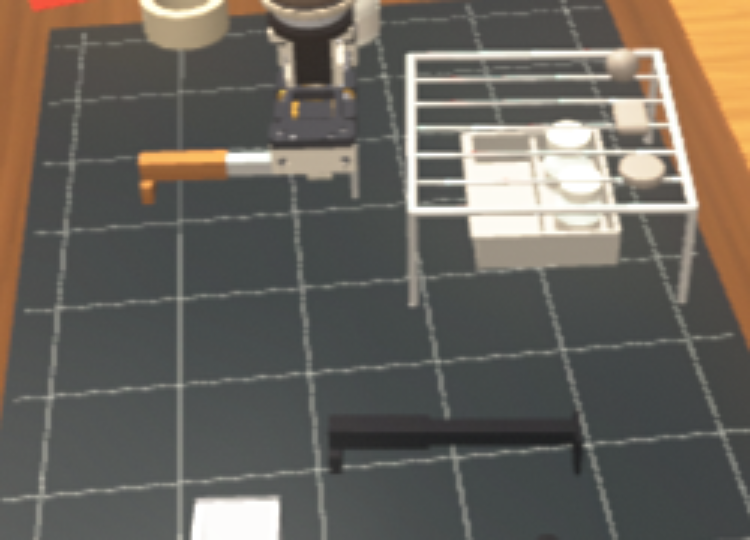

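The hook is held level, with its handle at (185,163), and it is clear of everything. I'll set it down, release and rise.

>>> {"api": "jog_arm", "payload": {"rows": [[[0,0,-2.5],[0,0,0],0.1],[[0,0,-4],[0,0,0],0.1],[[0,0,-4.5],[0,0,0],0.1],[[0,0,-4.5],[0,0,0],0.1],[[0,0,-4.5],[0,0,0],0.4],[[0,0,-4.5],[0,0,0],0.4],[[0,0,-1],[0,0,0],0.4],[[0,0,3],[0,0,0],0.4]]}}

```text
clock: 6.85
position: [0.5457, 0.0893, 0.0932]
ee_rot: [3.138, -0.142, -0.002]
force: [0.5, 0.4, 0.8]
width: 0.401
gripper_force: 0.0
```

>>> {"api": "jog_arm", "payload": {"rows": [[[-4,0.4,5],[0,0,0],0.4],[[-8,0.8,5],[0,0,0],0.4],[[-13,1.1,5],[0,0,0],0.4],[[-13,1.1,5],[0,0,0],0.4],[[-13,1.1,5],[0,0,0],0.4]]}}

```text
clock: 7.48
position: [0.4169, 0.101, 0.143]
ee_rot: [-3.137, 0.141, -0.002]
force: [0.8, 0.6, 0.2]
width: 0.399
gripper_force: 0.0
```

```bash
python3 - <<'E'
from h import *
s=arm.observe(); print(s['clock'],s['position'],s['ee_rot'],s['joints'],s['force'])
w=grab('wrist','w2.png')
c=cloud(w); m=(c[...,2]>.03)&(c[...,2]<.05)&(c[...,0]<.615)&(c[...,0]>.36)&(abs(c[...,1]-.09)<.06)&(w['depth']>.12)
p=c[m]; print(len(p),p.min(0),p.max(0)); 
for x in np.arange(.37,.6,.015):
    q=p[abs(p[:,0]-x)<.006]
    if len(q)>5: print(x.round(3),q[:,1].min().round(4),q[:,1].max().round(4),q[:,2].max().round(4))
E
```

```text
7.475 [0.41688035 0.10102041 0.14299767] [-3.13746138e+00  1.40582412e-01 -1.89118173e-03] [-1.30090438  0.4533861   1.28604135  2.19332648 -0.56975509  0.89588452
 -1.32508957] [0.81086386 0.59820917 0.21309158]
5779 [0.3798549  0.08201175 0.03378777] [0.55014849 0.1129493  0.04268131]
0.385 0.095 0.1129 0.0417
0.4 0.0938 0.1117 0.0424
0.415 0.0918 0.1105 0.0418
0.43 0.0906 0.1094 0.0417
0.445 0.0894 0.108 0.0421
0.46 0.0885 0.1064 0.0422
0.475 0.0883 0.1029 0.04
0.49 0.087 0.1015 0.0404
0.505 0.0858 0.1001 0.04
0.52 0.0846 0.0986 0.0398
0.535 0.0833 0.0978 0.0405
0.55 0.082 0.0963 0.0411
```

View pics/w2.png

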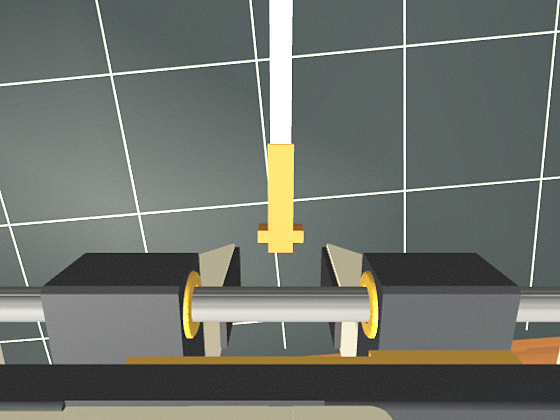

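The handle at (281,200) is centred between the fingers and the hook's yaw is -5.1°. Joint 3 is near its limit, so I'll flip the tool half a turn, which gives the same grasp, before gripping.

>>> {"api": "jog_arm", "payload": {"rows": [[[0,0,0],[0,0,10.5],0.4],[[0,0,0],[0,0,21],0.4],[[0,0,0],[0,0,31.5],0.4],[[0,0,0],[0,0,42],0.4],[[0,0,0],[0,0,52.5],0.4],[[0,0,0],[0,0,63],0.4],[[0,0,0],[0,0,73.5],0.4],[[0,0,0],[0,0,84],0.4]]}}

```text
clock: 8.52
position: [0.4176, 0.0999, 0.1427]
ee_rot: [2.422, 1.999, 0.0]
force: [-0.0, 0.4, -0.2]
width: 0.397
gripper_force: 0.0
```

>>> {"api": "jog_arm", "payload": {"rows": [[[0,0,0],[0,0,10.5],0.4],[[0,0,0],[0,0,21],0.4],[[0,0,0],[0,0,31.5],0.4],[[0,0,0],[0,0,42],0.4],[[0,0,0],[0,0,52.5],0.4],[[0,0,0],[0,0,63],0.4],[[0,0,0],[0,0,73.5],0.4],[[0,0,0],[0,0,84],0.4]]}}

```text
clock: 9.52
position: [0.4175, 0.0999, 0.1425]
ee_rot: [0.463, 3.107, -0.001]
force: [-0.5, 0.9, 0.0]
width: 0.399
gripper_force: 0.0
```

```bash
python3 - <<'E'
from h import *
s=arm.observe(); print(s['clock'],s['position'],s['ee_rot'],s['joints']); M=R.from_rotvec(s['ee_rot']).as_matrix(); print('y yaw',np.degrees(np.arctan2(M[1,1],M[0,1])),M[:,2])
E
```

```text
9.525 [0.41749799 0.09987874 0.14246296] [ 4.63097307e-01  3.10680774e+00 -6.68425047e-04] [-0.76745255  0.22969042  0.48826742  2.16348417 -0.15162124  0.78000713
  1.09290225]
y yaw 73.04394845664943 [ 3.92301487e-04 -4.88772996e-04 -9.99999804e-01]
```

>>> {"api": "jog_arm", "payload": {"rows": [[[0,0.1,0],[0,0,6],0.4],[[0,0.1,-2],[0,0,11.9],0.4],[[0,0.1,-6],[0,0,11.9],0.4],[[0,0.1,-10],[0,0,11.9],0.4],[[0,0.1,-12.8],[0,0,11.9],0.4],[[0,0.1,-12.8],[0,0,11.9],0.1],[[0,0.1,-12.8],[0,0,11.9],0.1],[[0,0.1,-12.8],[0,0,11.9],0.1]], "newtons": 50}}

```text
clock: 10.52
position: [0.4171, 0.1017, 0.0155]
ee_rot: [0.145, 3.137, 0.001]
force: [0.6, 0.1, -2.4]
width: 0.189
gripper_force: 50.0
```

```bash
python3 - <<'E'
from h import *
s=arm.observe(); print(s['clock'],s['position'],s['joints'],s['width'],s['gripper_force'],s['force']); M=R.from_rotvec(s['ee_rot']).as_matrix(); print('y yaw',np.degrees(np.arctan2(M[1,1],M[0,1])))
E
```

```text
10.525 [0.41711125 0.10168575 0.01552731] [-0.60621231  0.46794432  0.31540525  2.27066076 -0.33325561  0.44260743
  1.45836551] 0.18874958737601613 49.999845027923584 [ 0.55636551  0.10046469 -2.3755685 ]
y yaw 84.70046020212621
```

>>> {"api": "jog_arm", "payload": {"rows": [[[0,0,2.5],[0,0,0],0.1],[[0,0,5],[0,0,0],0.1],[[0,0,5],[0,0,0],0.1],[[2,-0.1,5],[0,0,0],0.1],[[4,-0.3,5],[0,0,0],0.1],[[4,-0.3,5],[0,0,0],0.1]]}}

```text
clock: 11.28
position: [0.4573, 0.0985, 0.0644]
ee_rot: [0.145, 3.137, 0.0]
force: [-0.1, 0.1, -1.1]
width: 0.192
gripper_force: 50.0
```

```bash
python3 - <<'E'
from h import *
s=arm.observe(); print(s['clock'],s['position'],s['joints'])
b=grab('side'); c=cloud(b); a=grab('top'); ca=cloud(a)
im=cv2.resize(b['img'][150:270,220:400,::-1],(780,520),interpolation=cv2.INTER_CUBIC)
cv2.imwrite('pics/side3.png',im)
E
```

```text
11.275 [0.45725396 0.09845309 0.06443497] [-0.62735448  0.42002891  0.39137089  2.15126208 -0.27243973  0.61519751
  1.43525759]
```

View pics/side3.png

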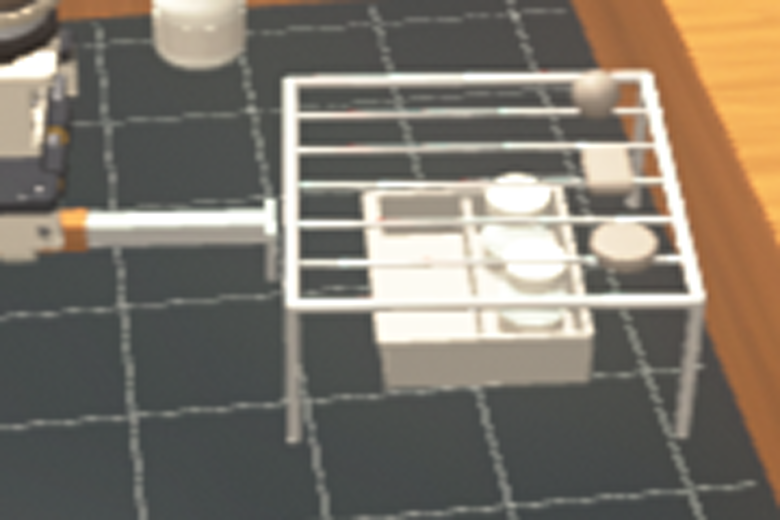

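The hook is level with its blade at (270,240), just in front of the rack. It sits below the wires and above the tray's rim at (370,200).

>>> {"api": "jog_arm", "payload": {"rows": [[[2,-0.1,0],[0,0,0],0.1],[[4,-0.3,0],[0,0,0],0.1],[[6,-0.4,0],[0,0,0],0.1],[[8,-0.6,0],[0,0,0],0.1],[[9.6,-0.7,0],[0,0,0],0.1],[[9.6,-0.7,0],[0,0,0],0.1]]}}

```text
clock: 12.12
position: [0.5519, 0.0915, 0.0642]
ee_rot: [-0.145, -3.138, 0.0]
force: [-1.0, 1.6, -1.1]
width: 0.191
gripper_force: 50.0
```

```bash
python3 - <<'E'
from h import *
s=arm.observe(); print(s['clock'],s['position'],s['joints'],s['force'])
b=grab('side'); a=grab('top')
im=np.zeros((600,800,3),np.uint8)
im[:300,:450]=cv2.resize(b['img'][150:250,260:410,::-1],(450,300),interpolation=cv2.INTER_CUBIC)
im[300:600,:330]=cv2.resize(a['img'][125:225,215:325,::-1],(330,300),interpolation=cv2.INTER_CUBIC)
cv2.imwrite('pics/in.png',im)
E
```

```text
12.125 [0.5519009  0.09153451 0.06424788] [-0.53374562  0.53801522  0.38382637  1.93040564 -0.29258116  0.72763047
  1.49996074] [-0.95666411  1.55670681 -1.10721319]
```

View pics/in.png

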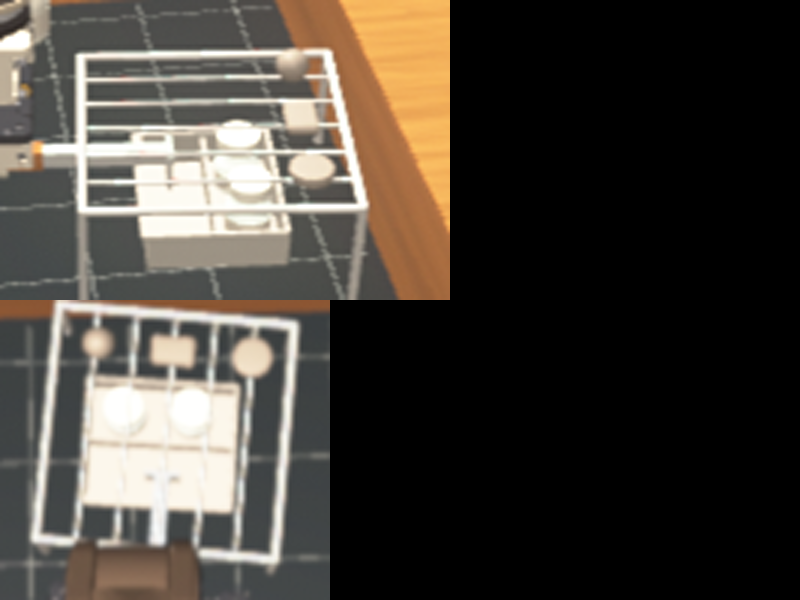

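The blade is inside the front compartment: top-view crop (160,478), between the front wall at row 510 and the cross wall at row 445. I'll lower it behind the lip and bring it gently into contact.

>>> {"api": "jog_arm", "payload": {"rows": [[[0,0,-1.2],[0,0,0],0.1],[[0,0,-2.5],[0,0,0],0.1],[[0,0,-2.5],[0,0,0],0.1],[[-0.7,0.06,-2.5],[0,0,0],0.1],[[-1.2,0.1,-2.5],[0,0,0],0.1],[[-1.6,0.15,-2.5],[0,0,0],0.1],[[-2,0.2,-2.5],[0,0,0],0.1],[[-2.5,0.23,-2.5],[0,0,0],0.1]]}}

```text
clock: 13.22
position: [0.5276, 0.094, 0.0399]
ee_rot: [0.144, 3.137, 0.0]
force: [2.6, -0.8, -2.6]
width: 0.192
gripper_force: 50.0
```

>>> {"api": "jog_arm", "payload": {"rows": [[[-0.6,0.05,0],[0,0,0],0.1],[[-1.3,0.12,0],[0,0,0],0.1],[[-2,0.18,0],[0,0,0],0.1],[[-2.7,0.24,0],[0,0,0],0.1],[[-3.4,0.3,0],[0,0,0],0.1],[[-4.1,0.37,0],[0,0,0],0.1],[[-4.6,0.41,0],[0,0,0],0.1],[[-5,0.45,0],[0,0,0],0.1]]}}

```text
clock: 14.22
position: [0.4769, 0.0984, 0.0396]
ee_rot: [0.145, 3.138, 0.0]
force: [2.5, -0.5, -1.2]
width: 0.191
gripper_force: 50.0
```

```bash
cat > tr.py <<'E'
from h import *
s=arm.observe(); print(s['clock'],s['position'],s['joints'],s['force'])
b=grab('side'); a=grab('top')
im=np.zeros((600,800,3),np.uint8)
im[:300,:450]=cv2.resize(b['img'][150:250,260:410,::-1],(450,300),interpolation=cv2.INTER_CUBIC)
im[:,450:]=0
im[300:600,:330]=cv2.resize(a['img'][125:225,215:325,::-1],(330,300),interpolation=cv2.INTER_CUBIC)
cv2.imwrite('pics/pull.png',im)
for n,d in (('top',a),('side',b)):
    c=cloud(d).reshape(-1,3)
    t=c[(c[:,2]>.034)&(c[:,2]<.045)&(c[:,0]>.55)&(c[:,0]<.83)&(c[:,1]>-.03)&(c[:,1]<.18)]
    for lo,hi in ((.0,.05),(.11,.15)):
        q=t[(t[:,1]>lo)&(t[:,1]<hi)]; print(n,lo,len(q),np.percentile(q[:,0],[0,2,5,98]).round(4) if len(q) else '')
    j=c[(c[:,2]>.056)&(c[:,2]<.07)&(c[:,0]>.66)&(c[:,0]<.84)&(c[:,1]>0)&(c[:,1]<.15)]
    for lo,hi in ((.0,.075),(.085,.15)):
        q=j[(j[:,1]>lo)&(j[:,1]<hi)]; print(' jar',len(q),np.median(q,0).round(3) if len(q) else '')
E
python3 tr.py
```

```text
14.225 [0.4768732  0.09836763 0.03959459] [-0.58671105  0.48777265  0.36456703  2.12222993 -0.3093518   0.58113725
  1.47815329] [ 2.45288195 -0.47287358 -1.23473869]
top 0.0 98 [0.6202 0.6209 0.6236 0.7577]
top 0.11 69 [0.6321 0.6321 0.6324 0.7665]
 jar 104 [0.725 0.049 0.065]
 jar 101 [0.729 0.117 0.066]
side 0.0 152 [0.6185 0.6204 0.6299 0.753 ]
side 0.11 29 [0.6963 0.6965 0.697  0.7642]
 jar 123 [0.722 0.039 0.065]
 jar 106 [0.727 0.112 0.065]
```

View pics/pull.png

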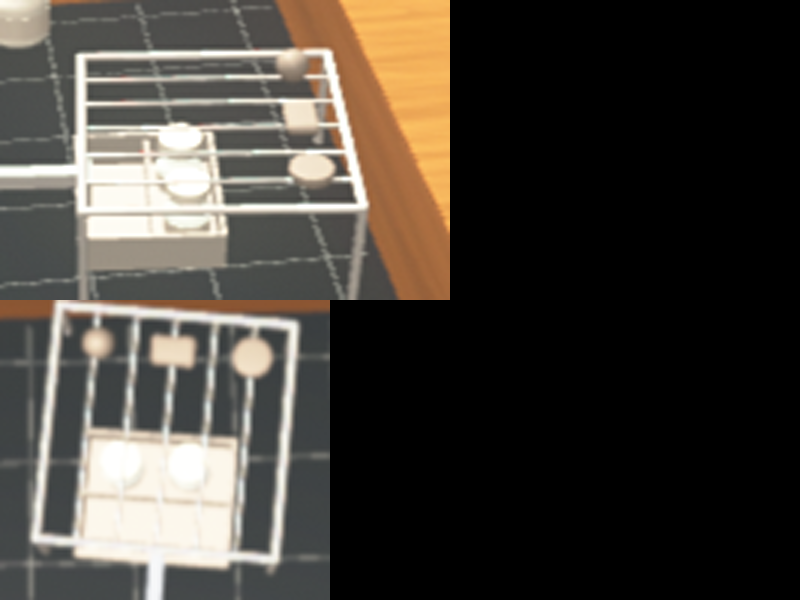

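The tray has come forward straight: its front edge is at crop (75,557)–(230,566), about 5 mm in front of the rack, and both jars are upright. I'll pull another 3.6 cm.

>>> {"api": "jog_arm", "payload": {"rows": [[[-0.4,0.03,0],[0,0,0],0.1],[[-1,0.09,0],[0,0,0],0.1],[[-1.7,0.15,0],[0,0,0],0.1],[[-2.4,0.22,0],[0,0,0],0.1],[[-3,0.27,0],[0,0,0],0.1],[[-3.4,0.31,0],[0,0,0],0.1],[[-3.6,0.32,0],[0,0,0],0.1],[[-3.6,0.32,0],[0,0,0],0.1]]}}

```text
clock: 15.32
position: [0.4407, 0.1015, 0.0395]
ee_rot: [-0.144, -3.138, 0.0]
force: [1.1, -0.2, -1.8]
width: 0.192
gripper_force: 50.0
```

```bash
cat > fr.py <<'E'
from h import *
s=arm.observe(); print(s['clock'],s['position'],s['joints'],s['force'])
a=grab('top'); 
c=cloud(a).reshape(-1,3); g=a['img'].reshape(-1,3).min(1)
def line(zlo,zhi,lab,m0):
    t=c[(c[:,2]>zlo)&(c[:,2]<zhi)&m0]
    P=[]
    for y in np.arange(.0,.16,.01):
        if .065<y<.105: continue
        q=t[abs(t[:,1]-y)<.004]
        if len(q): P.append((y,q[:,0].min()))
    P=np.array(P); k=np.polyfit(P[:,0],P[:,1],1); print(lab,'yaw',-np.degrees(np.arctan(k[0])),'x at .085',np.polyval(k,.085),np.abs(np.polyval(k,P[:,0])-P[:,1]).max())
    return np.polyval(k,.085)
# tray lip by depth, rack front bar by depth
m=(c[:,0]>.54)&(c[:,0]<.83)
A=line(.030,.046,'lip',m); B=line(.098,.115,'rack',m); print('gap mm',1000*(B-A)*np.cos(np.radians(5)))
cv2.imwrite('pics/%s.png'%int(s['clock']*100),cv2.resize(a['img'][120:230,210:330,::-1],(600,550)))
E
python3 fr.py
```

```text
15.325 [0.44070497 0.10153474 0.03950976] [-0.62479536  0.44806807  0.36562061  2.20269457 -0.30723688  0.53846351
  1.45226244] [ 1.10546927 -0.15718352 -1.84794374]
lip yaw 6.684187095480738 x at .085 0.5970668052319894 0.07006172842126135
rack yaw -6.183521435136441 x at .085 0.6303620352561556 0.001836105999116322
gap mm 33.1685316218195
```

```bash
sed -i "s/A=line(.030,.046,'lip',m)/A=line(.030,.046,'lip',m\&(c[:,0]<.625)\&(c[:,1]>.006)\&(c[:,1]<.155))/" fr.py; python3 fr.py
```

```text
15.375 [0.44068468 0.10152763 0.03946962] [-0.62474115  0.44820479  0.36558364  2.20260327 -0.30722433  0.53861787
  1.45231481] [ 0.1359209  -0.32333234 -1.93503382]
lip yaw -4.61987093642016 x at .085 0.5921187124219145 0.0029600933266318297
rack yaw -6.246857532491791 x at .085 0.6303678338277775 0.001610155671200153
gap mm 38.10357195118822
```

```bash
ls -t pics | head -1; cp pics/$(ls -t pics|head -1) pics/latest.png
```

```text
1537.png
```

View pics/latest.png

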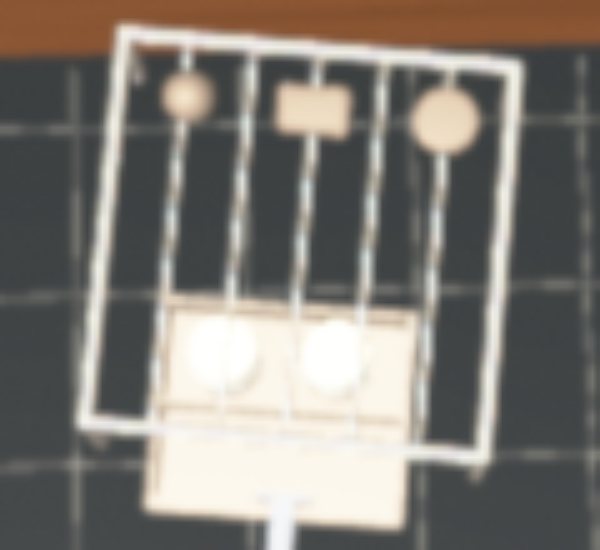

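The tray is square and both jars are upright at (222,352) and (330,352). The lip is 38 mm out, so I'll pull 4 mm more, then ease the blade off and lift.

>>> {"api": "jog_arm", "payload": {"rows": [[[-0.2,0.02,0],[0,0,0],0.1],[[-0.4,0.04,0],[0,0,0],0.1],[[-0.4,0.04,0],[0,0,0],0.1],[[0,0,0],[0,0,0],0.1],[[0.4,-0.04,0],[0,0,0],0.1],[[0.4,-0.04,0.5],[0,0,0],0.1],[[0.4,-0.04,2.5],[0,0,0],0.1],[[0.4,-0.04,4.5],[0,0,0],0.1]]}}

```text
clock: 16.42
position: [0.4448, 0.1009, 0.0852]
ee_rot: [-0.145, -3.138, 0.001]
force: [0.3, -1.0, -1.7]
width: 0.19
gripper_force: 50.0
```

>>> {"api": "jog_arm", "payload": {"rows": [[[0,0,1],[0,0,0],0.1],[[-2,0,1.5],[0,0,0],0.1],[[-4,-1,1.5],[0,0,0],0.1],[[-5.5,-4,1.5],[0,0,0],0.1],[[-6,-8,1.5],[0,0,-8],0.1],[[-6,-12,1.5],[0,0,-16],0.1],[[-6,-16,1.5],[0,0,-24],0.1],[[-6,-18,1.5],[0,0,-30],0.1]]}}

```text
clock: 17.42
position: [0.3848, -0.0806, 0.0997]
ee_rot: [0.962, 2.991, -0.0]
force: [0.5, -0.0, -1.0]
width: 0.195
gripper_force: 50.0
```

```bash
python3 fr.py
```

```text
17.425 [ 0.38482246 -0.0806169   0.09965458] [-0.45082195  0.2697837   0.63651275  2.29632015 -0.26710291  0.64350642
  1.33220398] [ 0.53389311 -0.02425788 -0.98847742]
lip yaw -3.934094850775571 x at .085 0.5886026279557509 0.0061389174916054445
rack yaw -6.2288636642285455 x at .085 0.6303517800296858 0.0013259651861753374
gap mm 41.590283945879975
```

>>> {"api": "jog_arm", "payload": {"rows": [[[0,1.5,0],[0,0,10],0.1],[[0,3,0],[0,0,20],0.1],[[0,3,-3],[0,0,20],0.1],[[0,3,-6],[0,0,20],0.1],[[0,3,-7.8],[0,0,20],0.1],[[0,3,-8.4],[0,0,20],0.1],[[0,3,-8.4],[0,0,20],0.1],[[0,3,-8.4],[0,0,20],0.1]]}}

```text
clock: 18.48
position: [0.3855, -0.0485, 0.0159]
ee_rot: [0.417, 3.113, 0.001]
force: [0.5, -0.5, -1.4]
width: 0.192
gripper_force: 50.0
```

>>> {"api": "jog_arm", "payload": {"rows": [[[0,0,0],[0,0,0],0.4],[[0,0,0],[0,0,0],0.4],[[0,0,0],[0,0,0],0.4],[[0,0,3],[0,0,0],0.4],[[0,0,8],[0,0,0],0.4],[[0,0,12],[0,0,0],0.4],[[0,6,16],[0,0,0],0.4],[[0,12,18],[0,0,0],0.4]]}}

```text
clock: 19.48
position: [0.3857, 0.0625, 0.194]
ee_rot: [0.422, 3.111, 0.003]
force: [1.2, 0.6, -0.5]
width: 0.398
gripper_force: 0.0
```

```bash
python3 fr.py; python3 - <<'E'
from h import *
b=grab('side','final.png')
E
```

```text
19.475 [0.3857055  0.0625278  0.19398219] [-0.81179333  0.06927396  0.55750829  2.17951039 -0.04753997  0.90078947
  1.07543109] [ 1.15927684  0.59122882 -0.4889643 ]
lip yaw -3.9474008912443916 x at .085 0.5887225564945143 0.00600256672795052
rack yaw -6.251477583855005 x at .085 0.6304377417815251 0.0014632112343524462
gap mm 41.55644641283494
```

View pics/final.png

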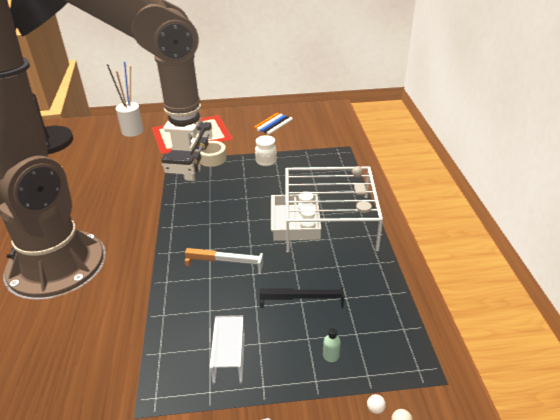

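The hook stands on the desk at (225,257), clear of the tray at (296,216). The jars are upright at (307,205), and the black hook, bottle, pot and tape are where they were. I'll hand in now.

```bash
python3 -c "
from cell import arm
print(arm.sign_off())"
```

```text
the job is handed in; nothing more can be done
None
```

The job is done and handed in at about 19.5 s: the hook pulled the tray straight out until its lip was about 41.5 mm in front of the rack, both jars stayed upright, and the hook was left on the desk clear of the tray with nothing else disturbed.

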